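Find the concealed catch of a cable box, switch on the power strip inside and shut the lid

ROBOT

A 6-joint arm with a two-finger parallel gripper is mounted at the origin on a cart in front of the work surface, level with it; the furniture and walls round the work are solid. World frame = base frame: x ahead of the robot, y to its left, z up, the work surface at z = 0. Lengths are in m, angles in rad, forces in N, time in s.
With the tool pointing down it reaches from about 0.25 to 0.775 m from the base axis. Payload 4 kg.
Tool frame: the origin (TCP) lies at the very end of the fingers, on their centre line; the grasp point (between the pads) lies 19 mm behind it; z points along the fingers, y is the line along which they close (so a half turn about z gives the same grasp; the last joint's range is limited). The gripper opens to 85 mm and grips with 20 to 120 N. Pads are 22 mm wide; open, the fingers measure 114 mm over their backs; the gripper's body (76 mm by 85 mm) begins 54 mm behind the grasp point. The pads swing forward as they close: fully open they stand 13 mm farther back than shut.
Start: joints at [-1.337, 0.087, 1.371, -0, 1.684, -0.103], TCP at [0.182, -0.519, 0.231] pointing down, gripper open.
Joint ranges: [-3.1, 3.1], [-0.76, 2.03], [0.27, 2.55], [-1.08, 4.22], [0.17, 2.65], [-2.57, 2.57]. Speed limits (rad/s): [2.79, 2.79, 3.14, 3.14, 3.14, 3.14].

INTERFACE

Orientations are given as a rotation vector (axis times angle).
In Python, from bench import env gives the robot as it stands.
- The arm moves only by the tool move_arm, never from a script. Its argument "increments" is a list of rows, each an object with "translation": the shift along the tool's x, y, z scaled (see below), a list of three; "twist": the turn, a rotation vector about the tool's x, y, z scaled (see below), a list of three. In form: [{"translation": [x, y, z], "twist": [ax, ay, az]}, ...]. A call has 1 to 12 rows; each row shifts and turns the commanded pose from where the row before left it, along the tool's axes as they then stand; what a row does not reach is not made up. The controller multiplies each number of a shift by 0.02 m and each number of a turn by 5 degrees. A row lasts 1/12 s, in which the tool goes at most 41.7 mm and 7.16 degrees, less where a joint would pass 70% of its speed; a pose out of reach is approached as far as the arm can. A call with a number of a shift or a turn outside -1 to 1 is refused whole. A call with a gripper value outside its range is refused whole. "gripper" is the closure, from -1 (fully open) to 1 (shut), so that 0 is half open, set as the call begins (left out, the last holds). The fingers move at their own pace and stop on an object; the grip force is fixed at half the most. Time passes only in rows, so rows that do not move let the fingers close. It gives the time, the measured TCP pose, the force, the opening and the grip force at its end, in the units of the state.
- env.observe(): the state, without advancing time (a new reading comes with each control period).
- env.read_camera(name): name is "scene" or "top" or "wrist"; returns a dict with "pixels" (480x640x3 uint8, blue, green, red), "z_map" (480x640 float32, m along the optical axis (not along the pixel's ray), 0 where there is no reading), "mtx" (3x3 intrinsics, pixels), "R" (3x3) and "t" (3): a world point X has camera coordinates R X + t. Camera axes: x right, y down, z forward; pixel columns grow to the right and rows downward; lengths in m; the calibration is good to about 2 mm. The wrist camera is an equidistant fisheye: a pixel r from the principal point sees the ray r / f radians off the axis. A picture is of the moment at which its call begins.
- env.close_job(): hands the job in; it is judged then, once.
The state is a dict: "clock": time; "qpos": joint angles; "joint_vel": joint speeds; "effort": joint torques, N m; "position": TCP position; "eef_rot": TCP orientation; "contact_force": force on the tool from outside, world axes, zero at the start; "torque": the same for the moment, N m; "finger_gap": finger opening in m; "grip_force": force on a finger pad.
Only numpy, scipy, OpenCV 4.12 (cv2) and the standard library are available. Lean on these libraries where they do the work, as an engineer would, in place of code of your own. Each camera call takes 0.05 s, during which the arm holds its last target. There are 200 camera calls.

TASK

The white cable box with the wooden lid is held shut by a concealed catch: a flush push plate somewhere in the grey strip along the top of its front edge. Feel along the strip with a fingertip until a spot gives way and press it in so that the lid springs fully open, switch on the power strip inside by pressing down the raised near half of its rocker switch, then push the lid shut until it latches and stays down by itself. Only touch and press, gently, and pick nothing up: do not lift or drag the power strip about, and leave everything else on the desk where it is.

Things in the scene. Friction and masses are not known exactly. Their poses are not given: they have to be found in the camera images.
- cable_box: White box, fixed, 176 mm deep (x), 320 wide (y), 86 high, wooden lid. Origin: centre of underside; x from its front (robot side) to its back, y to its left end. Front deck x -88 to -35 mm, top at 86 mm; behind it the lid, x -34 to +85 mm, 7 mm thick, top at 86 mm. Lid open: an open tray there, walls 4 mm thick, 75 to 78 mm high, floor at 6 mm.
- strip (a point): Centre of the flat grey strip let into the box's front deck, on its surface, 85 mm above the desk; same axes as the box. Strip: 38 mm in x, 140 mm in y. It is rigid but for the push plate of the catch, same grey, 38 mm (x) by 47 mm (y), practically flush, with a hairline joint round it. The plate's centre is anywhere from 42 mm right to 42 mm left of this point: find it by touch.
- catch (a joint): Depth of the push plate, m: 0 at rest, 0.0065 fully in. Spring: 2 N to start, 4.5 N fully in. It frees the lid at about 0.005 and comes back when let go. A fingertip gives it nothing while partly on the rigid strip beside it: it must lie wholly on the plate. It also dips for a moment when the lid snaps shut.
- lid (a joint): Angle of the lid, rad: 0 shut and latched, 1.55 fully open (upright), -0.035 pressed onto its seat (gently: the last few mm end hard). A damped spring opens it in about 2 s once the catch frees it and keeps it open. To shut it, push it down to just below 0 so the latch snaps over: about 2 N at the front edge on the way, about 8 N for the snap over the last 15 mm.
- hinge (a point): Middle of the lid's hinge line, at the top of the box's back wall (box x +86 mm, 79 mm above the desk); the line runs along the box's y. Same axes as the box, fixed.
- lid_edge (a point): Point on the outer face (upper when shut) of the wooden lid, mid-width, 5 mm from its free front edge and 115 mm from the hinge line along the board; moves with the lid. x points along the board to the hinge, z is the outer face's outward normal. The outer face lies 7 mm outside the hinge line. Upright, the lid's edge is 200 mm above the desk.
- rocker (a point): Middle of the top of the raised near half (box's front side) of the power strip's rocker switch while off, about 53 mm above the desk. That half: 11 mm in x, 12 mm in y, 5 mm proud. x to the box's back, y along the strip, z up. The far half begins 8 mm further along x and rises as the near half sinks: keep the finger less than 6 mm past this point.
- power_strip: White four-socket power strip, 56 x 269 x 47 mm, 0.3 to 0.5 kg, lying loose along the box's y on its floor under the lid, switch near the box's right (-y) end. Origin: centre of underside, axes as the rocker point.
- power_strip_switch (a joint): Angle of the rocker, rad: 0 off (near half raised), 0.349 fully on (near half down, about 4 mm lower, still just above the strip's top). It stays where it is left. About 2 N moves it slowly, but it is damped: pressed at 25 mm/s it resists with 10 N or more, so press slowly.
- bottle: Bystander, loose: white bottle with white cap, 66 x 66 x 121 mm; origin at the centre of its underside.
- cap: Bystander, loose: white bottle cap, 65 mm across, 19 mm high; origin at the centre of its underside.
- stapler: Bystander, loose: blue and black stapler, 30 x 127 x 49 mm; origin at the centre of its underside.
- marker: Bystander, loose: white marker pen with black cap, 138 mm long, 20 mm high; origin at the centre of its underside.
- label_roll: Bystander, loose: white roll of labels standing on end, 60 mm across, 52 mm high; origin at the centre of its underside.
- stamp: Bystander, loose: red and black self-inking stamp, 28 x 45 x 67 mm; origin at the centre of its underside.

How it is judged:
By the outcome, as a careful person would: the job done as asked, in the order asked, and still so for the second after the job is handed in, with the robot touching nothing.
It also fails if it takes over 72 s, if anything falls off the work surface, if the arm or the gripper's body presses on something with over 40 N, if the wrist force passes 120 N, or if a joint passes its speed limit or range.

## Working session

There is one attempt and no reset: what is moved stays moved. The work goes in short steps, Python scripts to look and compute and a tool call to move; the robot and the scene stay as the last step left them, time stands still between calls to the robot, and variables do not carry over. Pictures are saved under pics/ and viewed, at most 10 in all, crops included, and the job is handed in when it is done.

Besides the shell and the picture viewer there is one more tool, called after ">>>" as a command line: name --argument value ..., lists and objects as JSON in quotes. move_arm: Moves the arm, as the interface text tells. Shifts and turns lie within -1 to 1; 1 stands for 0.02 m of shift or 5 degrees of turn. Its arguments: {"type":"object","properties":{"increments":{"type":"array","items":{"type":"object","properties":{"translation":{"type":"array","items":{"type":"number","minimum":-1,"maximum":1}},"twist":{"type":"array","items":{"type":"number","minimum":-1,"maximum":1}}}}},"gripper":{"type":"number"}},"required":["increments"]}

```bash
mkdir -p pics
cat > h.py <<'E'
import numpy as np, cv2
from scipy.spatial.transform import Rotation as Ro
from bench import env
def cam(n):
    c=env.read_camera(n); return c
def pts(c):
    z=c["z_map"];K=c["mtx"];v,u=np.mgrid[:480,:640]
    P=np.stack([(u-K[0,2])/K[0,0]*z,(v-K[1,2])/K[1,1]*z,z],-1)
    return (P-c["t"])@c["R"]
E
python3 - <<'E'
from h import *
o=env.observe();print(o)
for n in("scene","top"):
    c=cam(n);np.savez(n+'0.npz',**c);cv2.imwrite(f'pics/{n}0.png',c["pixels"]);print(n,c["mtx"],c["R"],c["t"],-c["R"].T@c["t"])
E
```

```text
{'clock': 0.0, 'qpos': array([-1.33710206e+00,  8.79703069e-02,  1.37224155e+00, -2.49994991e-05,
        1.68361934e+00, -1.03101594e-01]), 'joint_vel': array([ 0.00132907,  0.00165251, -0.00173513,  0.00042398,  0.00091754,
       -0.00108918]), 'effort': array([-3.77269571e-04, -3.51862299e+01, -3.13277578e+01, -1.03177422e-04,
        1.06337268e-02,  7.75219675e-07]), 'position': array([ 0.18162698, -0.51861837,  0.23013722]), 'eef_rot': array([-3.09495354e+00, -5.26162421e-01,  2.68188456e-04]), 'contact_force': array([ 0.4632832 , -0.58791985, -0.62684706]), 'torque': array([ 0.01362109, -0.08761728,  0.01480772]), 'grip_force': 0.0, 'finger_gap': 0.0849522328049887}
scene [[617.51673838   0.         321.44708368]
 [  0.         617.51673838 239.59923132]
 [  0.           0.           1.        ]] [[-0.69069816 -0.72280247  0.0221957 ]
 [-0.48051337  0.43580074 -0.7610418 ]
 [ 0.54040999 -0.5363155  -0.64832302]] [0.42769539 0.25588904 1.46659278] [-0.37419487  0.98417909  1.13607511]
top [[435.29336895   0.         322.7732379 ]
 [  0.         435.29336895 239.29487584]
 [  0.           0.           1.        ]] [[ 0.02849823 -0.99940549  0.0194043 ]
 [-0.9849819  -0.03138339 -0.16978147]
 [ 0.17028951 -0.01427441 -0.98529068]] [0.10896038 0.50606053 1.3753553 ] [0.2611467  0.14440989 1.43893016]
```

View pics/top0.png

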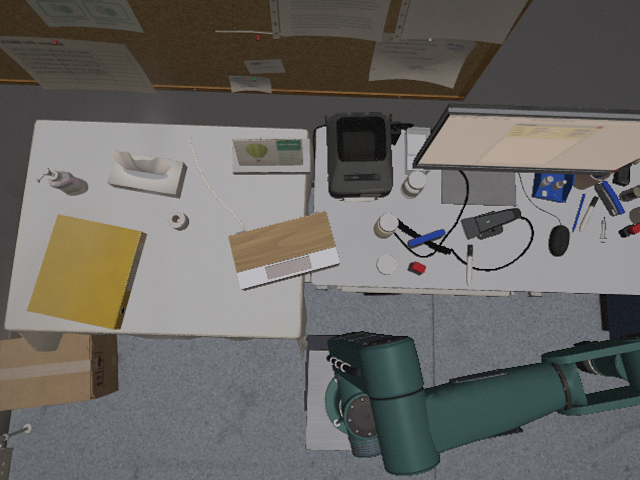

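View pics/scene0.png

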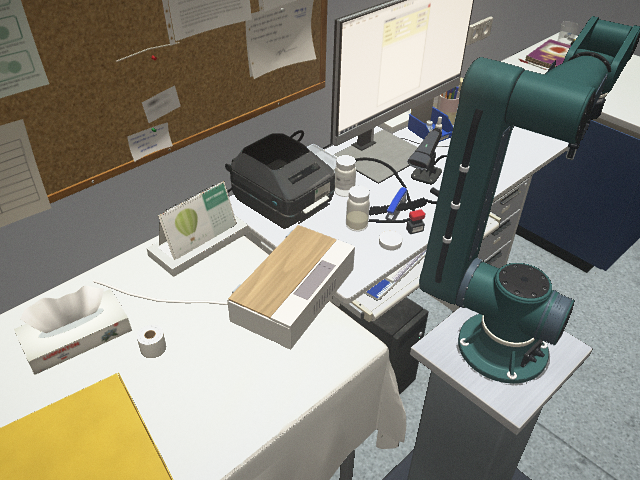

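The top view shows the box at about (285,250), with its wooden lid at (285,240) and grey strip at (290,268). The bottle stands at (387,225) and the cap at (386,264). The scene view agrees, so I'll measure the box next.

```bash
cat > m.py <<'E'
from h import *
def ray(c,uv,z):
    K=c["mtx"];d=np.array([(uv[0]-K[0,2])/K[0,0],(uv[1]-K[1,2])/K[1,1],1])@c["R"]
    C=-c["R"].T@c["t"];return C+d*(z-C[2])/d[2]
for n,roi in(("top",(200,200,360,300)),("scene",(215,215,370,355))):
    c=dict(np.load(n+'0.npz'));P=pts(c);hsv=cv2.cvtColor(c["pixels"],cv2.COLOR_BGR2HSV)
    m=np.zeros((480,640),bool);m[roi[1]:roi[3],roi[0]:roi[2]]=1
    top=m&(P[...,2]>.075)&(P[...,2]<.1)
    wood=top&(hsv[...,1]>60)
    q=P[top]
    print(n,'z',np.median(P[...,2][top]),top.sum(),wood.sum())
    for nm,mm in(("top",top),("wood",wood),("strip",top&(hsv[...,1]<60)&(hsv[...,2]<185))):
        mm=cv2.morphologyEx(mm.astype(np.uint8),cv2.MORPH_OPEN,np.ones((3,3)))
        cs=max(cv2.findContours(mm,0,2)[0],key=cv2.contourArea).reshape(-1,2)
        X=np.array([ray(c,u,.086 if nm!="strip" else .085)[:2] for u in cs],np.float32)
        print(nm,cv2.minAreaRect(X*1000), len(cs))
E
python3 m.py
```

```text
top z 0.08609855307660852 5634 3704
top ((461.1268005371094, 248.3682861328125), (179.0801544189453, 319.4947509765625), 16.65182876586914) 159
wood ((485.7579040527344, 254.19122314453125), (118.6244125366211, 316.7353515625), 16.80358123779297) 139
strip ((403.7431335449219, 229.5740966796875), (41.93500518798828, 144.62289428710938), 16.664859771728516) 53
scene z 0.08635104872464142 6668 4242
top ((458.6086730957031, 250.09548950195312), (182.70826721191406, 328.322265625), 16.766660690307617) 180
wood ((485.78350830078125, 256.51531982421875), (118.73399353027344, 322.3055114746094), 16.684885025024414) 108
strip ((406.50274658203125, 229.2711944580078), (39.63209533691406, 138.82615661621094), 16.79081916809082) 41
```

>>> move_arm --increments '[{"translation": [0.69,-0.96,0.0],"twist": [0,0,0.05]},{"translation": [0.69,-0.96,0.0],"twist": [0,0,0.05]},{"translation": [0.69,-0.96,0.0],"twist": [0,0,0.05]},{"translation": [0.69,-0.96,0.0],"twist": [0,0,0.05]},{"translation": [0.69,-0.96,0.0],"twist": [0,0,0.05]},{"translation": [0.69,-0.96,0.0],"twist": [0,0,0.05]},{"translation": [0.69,-0.96,0.0],"twist": [0,0,0.05]},{"translation": [0.69,-0.96,0.0],"twist": [0,0,0.05]},{"translation": [0.69,-0.96,0.0],"twist": [0,0,0.05]},{"translation": [0.69,-0.96,0.0],"twist": [0,0,0.05]},{"translation": [0.69,-0.96,0.0]}]' --gripper 1

```text
schema error: expected keys translation, twist
```

>>> move_arm --increments '[{"translation": [0.69,-0.96,0.0]},{"translation": [0.69,-0.96,0.0]},{"translation": [0.69,-0.96,0.0]},{"translation": [0.69,-0.96,0.0]},{"translation": [0.69,-0.96,0.0]},{"translation": [0.69,-0.96,0.0]},{"translation": [0.69,-0.96,0.0]},{"translation": [0.69,-0.96,0.0]},{"translation": [0.69,-0.96,0.0]},{"translation": [0.69,-0.96,0.0]}]'

```text
schema error: expected keys translation, twist
```

Each row needs both keys.

>>> move_arm --increments '[{"translation": [0.69,-0.96,0.0],"twist": [0,0,0.05]},{"translation": [0.69,-0.96,0.0],"twist": [0,0,0.05]},{"translation": [0.69,-0.96,0.0],"twist": [0,0,0.05]},{"translation": [0.69,-0.96,0.0],"twist": [0,0,0.05]},{"translation": [0.69,-0.96,0.0],"twist": [0,0,0.05]},{"translation": [0.69,-0.96,0.0],"twist": [0,0,0.05]},{"translation": [0.69,-0.96,0.0],"twist": [0,0,0.05]},{"translation": [0.69,-0.96,0.0],"twist": [0,0,0.05]},{"translation": [0.69,-0.96,0.0],"twist": [0,0,0.05]},{"translation": [0.69,-0.96,0.0],"twist": [0,0,0.05]}]' --gripper 1

```text
clock: 0.93
position: [0.253, -0.2923, 0.2308]
eef_rot: [-3.107, -0.458, 0.0]
contact_force: [0.2, -0.4, -0.1]
finger_gap: 0.0001
grip_force: 0.0
```

>>> move_arm --increments '[{"translation": [0.69,-0.96,0.0],"twist": [0,0,0]},{"translation": [0.69,-0.96,0.0],"twist": [0,0,0]},{"translation": [0.69,-0.96,0.0],"twist": [0,0,0]},{"translation": [0.69,-0.96,0.0],"twist": [0,0,0]},{"translation": [0.69,-0.96,0.0],"twist": [0,0,0]},{"translation": [0.69,-0.96,0.0],"twist": [0,0,0]},{"translation": [0.69,-0.96,0.0],"twist": [0,0,0]},{"translation": [0.69,-0.96,0.0],"twist": [0,0,0]},{"translation": [0.69,-0.96,0.0],"twist": [0,0,0]},{"translation": [0.69,-0.96,0.0],"twist": [0,0,0]}]'

```text
clock: 1.77
position: [0.3295, -0.0687, 0.2309]
eef_rot: [-3.108, -0.459, 0.001]
contact_force: [0.2, 0.7, 0.1]
finger_gap: 0.0003
grip_force: 0.0
```

>>> move_arm --increments '[{"translation": [0.66,-0.95,0.0],"twist": [0,0,0]},{"translation": [0.66,-0.95,0.0],"twist": [0,0,0]},{"translation": [0.66,-0.95,0.0],"twist": [0,0,0]},{"translation": [0.66,-0.95,0.0],"twist": [0,0,0]},{"translation": [0.66,-0.95,0.0],"twist": [0,0,0]},{"translation": [0.66,-0.95,0.0],"twist": [0,0,0]},{"translation": [0.66,-0.95,0.0],"twist": [0,0,0]},{"translation": [0.66,-0.95,0.6],"twist": [0,0,0]},{"translation": [0.66,-0.95,0.8],"twist": [0,0,0]},{"translation": [0.66,-0.95,1.0],"twist": [0,0,0]},{"translation": [0.66,-0.95,1.0],"twist": [0,0,0]},{"translation": [0.66,-0.95,0.6],"twist": [0,0,0]}]'

```text
clock: 2.77
position: [0.4141, 0.1948, 0.1484]
eef_rot: [3.107, 0.459, -0.006]
contact_force: [-1.1, -0.9, 0.4]
finger_gap: 0.0002
grip_force: 0.0
```

```bash
cat >> h.py <<'E'
B=np.array([.4605,.2485,0]);a=np.radians(16.75)
RB=np.array([[np.cos(a),-np.sin(a),0],[np.sin(a),np.cos(a),0],[0,0,1]])
def tobox(p): return ((np.asarray(p)-B)@RB)
E
python3 - <<'E'
from h import *
o=env.observe();print(tobox(o["position"])*1000,o["qpos"].round(2))
c=cam("wrist");np.savez('wrist1.npz',**c);cv2.imwrite('pics/wrist1.png',c["pixels"])
print(tobox(-c["R"].T@c["t"]),c["mtx"][0])
E
```

```text
[-59.85570323 -38.02903685 148.44879988] [ 0.32 -0.09  1.71 -0.    1.52  1.59]
[ 0.01769335 -0.03803838  0.29128878] [371.64829954   0.         316.68730294]
```

View pics/wrist1.png

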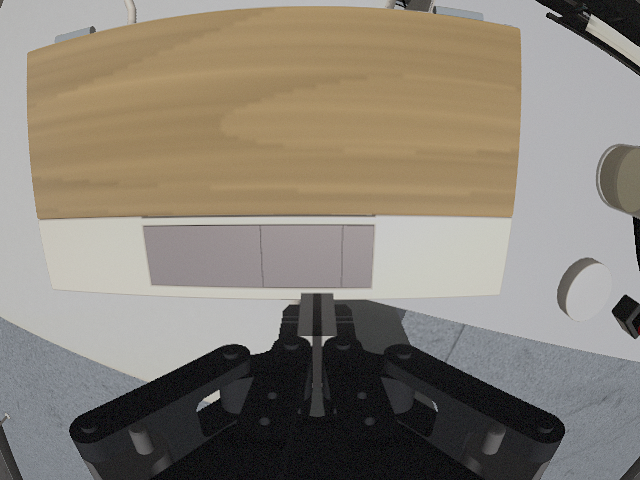

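The wrist view shows hairlines across the strip at u≈262 and u≈342, and the strip itself spans u 144–375. The section between them is about 48 mm wide, which fits the push plate. I'll cast those points onto the strip's height.

```bash
cat >> h.py <<'E'
def fray(c,uv,z):
    K=c["mtx"];d=np.array([(uv[0]-K[0,2])/K[0,0],(uv[1]-K[1,2])/K[1,1]]);th=np.hypot(*d)
    r=np.r_[d/th*np.sin(th),np.cos(th)]@c["R"];C=-c["R"].T@c["t"];return C+r*(z-C[2])/r[2]
E
python3 - <<'E'
from h import *
c=dict(np.load('wrist1.npz'))
for n,uv in dict(sTL=(144,226),sTR=(375,225),sBR=(373,288),sBL=(152,286),hTL=(261,226),hBL=(263,287),hTR=(342,226),hBR=(342,288)).items(): print(n,(tobox(fray(c,uv,.085))*1000).round(1))
for n,uv in dict(lidFL=(38,217),lidFR=(512,216),boxFL=(53,290),boxFR=(501,295)).items(): print(n,(tobox(fray(c,uv,.086))*1000).round(1))
E
```

```text
sTL [-38.2  68.8  85. ]
sTR [-38. -72.  85.]
sBR [-78. -73.  85.]
sBL [-78.9  69.4  85. ]
hTL [-38.7  -6.   85. ]
hBL [-77.5  -5.4  85. ]
hTR [-38.7 -52.8  85. ]
hBR [-77.9 -53.8  85. ]
lidFL [-30.1 157.7  86. ]
lidFR [ -30.7 -160.5   86. ]
boxFL [-86.1 157.9  86. ]
boxFR [ -85.2 -162.1   86. ]
```

>>> move_arm --increments '[{"translation": [-0.15,-0.42,0.5],"twist": [0,0,0]},{"translation": [0,0,0.8],"twist": [0,0,0]},{"translation": [0,0,0.8],"twist": [0,0,0]},{"translation": [0,0,0.5],"twist": [0,0,0]},{"translation": [0,0,0.3],"twist": [0,0,0]},{"translation": [0,0,0],"twist": [0,0,0]}]'

```text
clock: 3.32
position: [0.4089, 0.2006, 0.0919]
eef_rot: [3.107, 0.458, -0.004]
contact_force: [0.6, -0.1, 0.2]
finger_gap: 0.0003
grip_force: 0.0
```

>>> move_arm --increments '[{"translation": [0,0,0.08],"twist": [0,0,0]},{"translation": [0,0,0.08],"twist": [0,0,0]},{"translation": [0,0,0.08],"twist": [0,0,0]},{"translation": [0,0,0.08],"twist": [0,0,0]}]'

```text
clock: 3.65
position: [0.4107, 0.2013, 0.0876]
eef_rot: [-3.108, -0.459, -0.003]
contact_force: [0.7, 0.0, -0.0]
finger_gap: -0.0
grip_force: 0.0
```

>>> move_arm --increments '[{"translation": [0,0,0.08],"twist": [0,0,0]},{"translation": [0,0,0.08],"twist": [0,0,0]},{"translation": [0,0,0.06],"twist": [0,0,0]},{"translation": [0,0,0],"twist": [0,0,0]}]'

```text
clock: 3.98
position: [0.4103, 0.2013, 0.0828]
eef_rot: [3.108, 0.459, 0.001]
contact_force: [-1.3, -0.4, 2.9]
finger_gap: 0.0002
grip_force: 1.3
```

It gives way, with 2.9 N at about 2 mm in. I'll press further, then back off.

>>> move_arm --increments '[{"translation": [0,0,0.08],"twist": [0,0,0]},{"translation": [0,0,0.08],"twist": [0,0,0]},{"translation": [0,0,0.05],"twist": [0,0,0]},{"translation": [0,0,0],"twist": [0,0,0]}]'

```text
clock: 4.32
position: [0.4103, 0.2013, 0.0783]
eef_rot: [3.108, 0.459, 0.001]
contact_force: [-0.4, -0.4, 4.9]
finger_gap: -0.0001
grip_force: 2.0
```

>>> move_arm --increments '[{"translation": [0,0,-0.3],"twist": [0,0,0]},{"translation": [-0.5,0,-0.6],"twist": [0,0,0]},{"translation": [-0.5,0,-1],"twist": [0,0,0]},{"translation": [-0.5,0,-1],"twist": [0,0,0]},{"translation": [0,0,-1],"twist": [0,0,0]},{"translation": [0,0,-1],"twist": [0,0,0]},{"translation": [0,0,-1],"twist": [0,0,0]},{"translation": [0,0,-1],"twist": [0,0,0]},{"translation": [0,0,-0.5],"twist": [0,0,0]},{"translation": [0,0,0],"twist": [0,0,0]},{"translation": [0,0,0],"twist": [0,0,0]},{"translation": [0,0,0],"twist": [0,0,0]}]'

```text
clock: 5.32
position: [0.3807, 0.1924, 0.2246]
eef_rot: [3.107, 0.459, -0.005]
contact_force: [0.2, 0.3, -0.0]
finger_gap: -0.0002
grip_force: 0.0
```

>>> move_arm --increments '[{"translation": [0,0,0],"twist": [0,0,0]},{"translation": [0,0,0],"twist": [0,0,0]},{"translation": [0,0,0],"twist": [0,0,0]},{"translation": [0,0,0],"twist": [0,0,0]},{"translation": [0,0,0],"twist": [0,0,0]},{"translation": [0,0,0],"twist": [0,0,0]},{"translation": [0,0,0],"twist": [0,0,0]},{"translation": [0,0,0],"twist": [0,0,0]},{"translation": [0,0,0],"twist": [0,0,0]},{"translation": [0,0,0],"twist": [0,0,0]},{"translation": [0,0,0],"twist": [0,0,0]},{"translation": [0,0,0],"twist": [0,0,0]}]'

```text
clock: 6.32
position: [0.3814, 0.1926, 0.2263]
eef_rot: [3.108, 0.459, 0.0]
contact_force: [0.2, 0.1, 0.4]
finger_gap: -0.0001
grip_force: 0.0
```

Run:
```python
from h import *
o=env.observe();print(tobox(o["position"])*1000,o["clock"])
c=cam("wrist");np.savez('wrist2.npz',**c);cv2.imwrite('pics/wrist2.png',c["pixels"])
print(tobox(-c["R"].T@c["t"]))
```

```text
[-91.89194553 -30.74041201 226.31517175] 6.3167
[-0.01492341 -0.03080044  0.36946673]
```

View pics/wrist2.png

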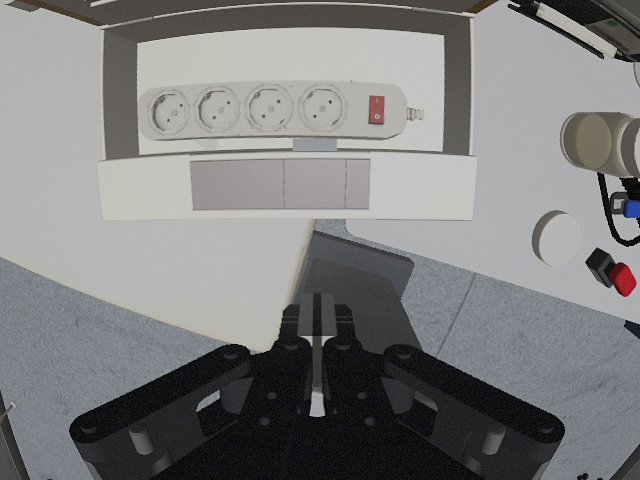

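The lid is open and the power strip is visible. The red rocker spans about (369–384, 95–125), and its near half is the lower part.

Run:
```python
from h import *
c=dict(np.load('wrist2.npz'));p=c["pixels"].astype(int)
m=((p[...,2]-p[...,1]>50)&(p[...,2]>90)).astype(np.uint8);m[:80]=0;m[140:]=0
ys,xs=np.nonzero(m);print(xs.min(),xs.max(),ys.min(),ys.max())
for z in(.049,.053): 
  X=np.array([tobox(fray(c,(x,y),z)) for x,y in zip(xs,ys)])*1000
  print(z,cv2.minAreaRect(X[:,:2].astype(np.float32)))
X=X
for z,u in((.047,(146,84)),(.047,(400,84)),(.047,(400,135)),(.047,(150,138)),(.078,(138,154)),(.078,(443,154)),(.085,(191,186)),(.085,(369,186)),(.086,(104,219)),(.086,(473,219))):print(u,(tobox(fray(c,u,z))*1000).round(1))
crop=cv2.resize(c["pixels"][70:160,320:440],None,fx=6,fy=6,interpolation=2);cv2.imwrite('pics/crop.png',crop)
```

```text
370 383 96 122
0.049 ((2.838977813720703, -81.81857299804688), (22.595409393310547, 11.298922538757324), 0.7928212881088257)
0.053 ((2.6172733306884766, -81.18177032470703), (22.31338119506836, 11.15789794921875), 0.7928383946418762)
(146, 84) [ 33.6 124.5  47. ]
(400, 84) [  26.1 -102.6   47. ]
(400, 135) [ -19.1 -103.3   47. ]
(150, 138) [-17.2 121.8  47. ]
(138, 154) [-29.7 119.5  78. ]
(443, 154) [ -32.2 -133.1   78. ]
(191, 186) [-57.9  69.8  85. ]
(369, 186) [-59.1 -71.6  85. ]
(104, 219) [-83.6 156.7  86. ]
(473, 219) [ -84.1 -161.4   86. ]
```

View pics/crop.png

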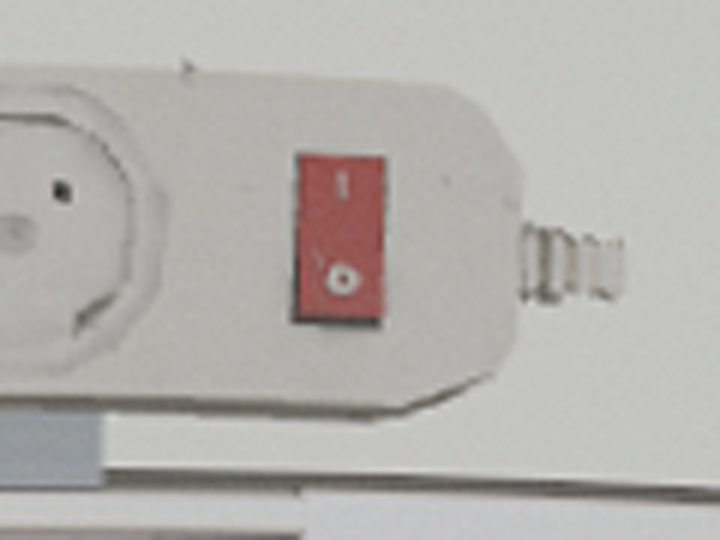

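The lid stands open. With the current yaw, the wrist camera would come close to the upright lid at the rocker, so I'll turn the tool half round first.

>>> move_arm --increments '[{"translation": [0,0,0],"twist": [0,0,-1]},{"translation": [0,0,0],"twist": [0,0,-1]},{"translation": [0,0,0],"twist": [0,0,-1]},{"translation": [0,0,0],"twist": [0,0,-1]},{"translation": [0,0,0],"twist": [0,0,-1]},{"translation": [0,0,0],"twist": [0,0,-1]},{"translation": [0,0,0],"twist": [0,0,-1]},{"translation": [0,0,0],"twist": [0,0,-1]},{"translation": [0,0,0],"twist": [0,0,-1]},{"translation": [0,0,0],"twist": [0,0,-1]},{"translation": [0,0,0],"twist": [0,0,-1]},{"translation": [0,0,0],"twist": [0,0,-1]}]'

```text
clock: 7.37
position: [0.3813, 0.1926, 0.2263]
eef_rot: [2.458, 1.957, -0.0]
contact_force: [0.2, 0.0, -1.1]
finger_gap: -0.0002
grip_force: 0.0
```

>>> move_arm --increments '[{"translation": [0,0,0],"twist": [0,0,-1]},{"translation": [0,0,0],"twist": [0,0,-1]},{"translation": [0,0,0],"twist": [0,0,-1]},{"translation": [0,0,0],"twist": [0,0,-1]},{"translation": [0,0,0],"twist": [0,0,-1]},{"translation": [0,0,0],"twist": [0,0,-1]},{"translation": [0,0,0],"twist": [0,0,-1]},{"translation": [0,0,0],"twist": [0,0,-1]},{"translation": [0,0,0],"twist": [0,0,-1]},{"translation": [0,0,0],"twist": [0,0,-1]},{"translation": [0,0,0],"twist": [0,0,-1]},{"translation": [0,0,0],"twist": [0,0,-1]}]'

```text
clock: 8.37
position: [0.3813, 0.1926, 0.2263]
eef_rot: [-1.15, -2.923, 0.0]
contact_force: [0.4, -0.0, 0.8]
finger_gap: -0.0003
grip_force: 0.0
```

>>> move_arm --increments '[{"translation": [0,0,0],"twist": [0,0,-1]},{"translation": [0,0,0],"twist": [0,0,-1]},{"translation": [0,0,0],"twist": [0,0,-1]},{"translation": [0,0,0],"twist": [0,0,-1]},{"translation": [0,0,0],"twist": [0,0,-1]},{"translation": [0,0,0],"twist": [0,0,-1]},{"translation": [0,0,0],"twist": [0,0,-1]},{"translation": [0,0,0],"twist": [0,0,-1]},{"translation": [0,0,0],"twist": [0,0,-1]},{"translation": [0,0,0],"twist": [0,0,-1]},{"translation": [0,0,0],"twist": [0,0,-1]},{"translation": [0,0,0],"twist": [0,0,-1]}]'

```text
clock: 9.37
position: [0.3814, 0.1926, 0.2263]
eef_rot: [-0.466, 3.107, -0.0]
contact_force: [0.0, 0.3, -0.6]
finger_gap: 0.0
grip_force: 0.0
```

Run:
```python
from h import *
o=env.observe();print(tobox(o["position"])*1000,o["qpos"].round(2))
R=Ro.from_rotvec(o["eef_rot"]).as_matrix();print((RB.T@R).round(3))
```

```text
[-91.91123966 -30.75948558 226.29316835] [ 0.33 -0.19  1.64 -0.    1.69 -1.53]
[[-1.    -0.005  0.   ]
 [-0.005  1.    -0.   ]
 [-0.    -0.    -1.   ]]
```

>>> move_arm --increments '[{"translation": [-0.81,-0.51,0],"twist": [0,0,0]},{"translation": [-0.81,-0.51,0.2],"twist": [0,0,0]},{"translation": [-0.81,-0.51,0.6],"twist": [0,0,0]},{"translation": [-0.81,-0.51,0.8],"twist": [0,0,0]},{"translation": [-0.81,-0.51,0.9],"twist": [0,0,0]},{"translation": [0,0,1],"twist": [0,0,0]},{"translation": [0,0,1],"twist": [0,0,0]},{"translation": [0,0,1],"twist": [0,0,0]},{"translation": [0,0,1],"twist": [0,0,0]},{"translation": [0,0,0.8],"twist": [0,0,0]},{"translation": [0,0,0.5],"twist": [0,0,0]},{"translation": [0,0,0.1],"twist": [0,0,0]}]'

```text
clock: 10.37
position: [0.4721, 0.1668, 0.0659]
eef_rot: [0.458, -3.103, 0.001]
contact_force: [-0.2, 0.3, -0.1]
finger_gap: 0.0002
grip_force: 0.0
```

Run:
```python
from h import *
o=env.observe();print(tobox(o["position"])*1000,o["clock"])
c=cam("wrist");np.savez('wrist3.npz',**c);cv2.imwrite('pics/wrist3.png',c["pixels"])
```

```text
[-12.43327375 -81.62832718  65.92166245] 10.3667
```

View pics/wrist3.png

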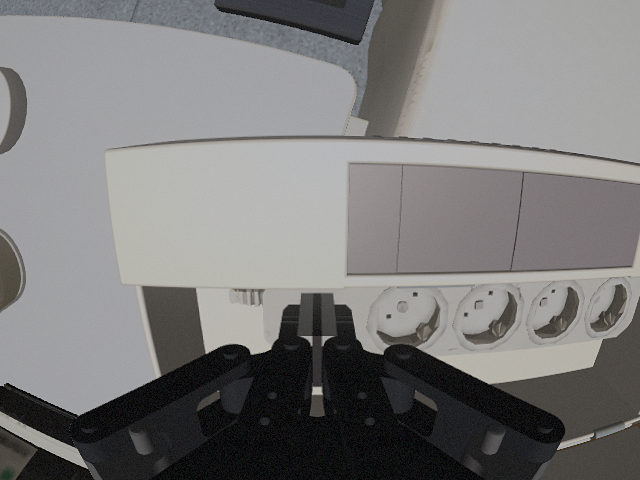

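The fingertip at (317,292) sits over the strip's near edge and covers the rocker as planned. I'll lower it slowly.

>>> move_arm --increments '[{"translation": [-0.1,0,0.25],"twist": [0,0,0]},{"translation": [0,0,0.2],"twist": [0,0,0]},{"translation": [0,0,0.05],"twist": [0,0,0]},{"translation": [0,0,0.04],"twist": [0,0,0]},{"translation": [0,0,0.03],"twist": [0,0,0]},{"translation": [0,0,0.03],"twist": [0,0,0]}]'

```text
clock: 10.92
position: [0.4758, 0.1678, 0.0566]
eef_rot: [-0.459, 3.107, -0.0]
contact_force: [-0.1, 0.3, 0.9]
finger_gap: 0.0
grip_force: 0.0
```

>>> move_arm --increments '[{"translation": [0,0,0.02],"twist": [0,0,0]},{"translation": [0,0,0.02],"twist": [0,0,0]},{"translation": [0,0,0.02],"twist": [0,0,0]},{"translation": [0,0,0.02],"twist": [0,0,0]},{"translation": [0,0,0.02],"twist": [0,0,0]},{"translation": [0,0,0],"twist": [0,0,0]}]'

```text
clock: 11.42
position: [0.4755, 0.1677, 0.0542]
eef_rot: [0.459, -3.108, 0.0]
contact_force: [-0.8, 0.2, 0.0]
finger_gap: -0.0
grip_force: 0.0
```

>>> move_arm --increments '[{"translation": [0.1,0,0],"twist": [0,0,0]},{"translation": [0,0,0.03],"twist": [0,0,0]},{"translation": [0,0,0.03],"twist": [0,0,0]},{"translation": [0,0,0.03],"twist": [0,0,0]},{"translation": [0,0,0.03],"twist": [0,0,0]},{"translation": [0,0,0],"twist": [0,0,0]}]'

```text
clock: 11.92
position: [0.4732, 0.167, 0.0521]
eef_rot: [0.459, -3.107, 0.0]
contact_force: [-3.6, -0.8, 4.4]
finger_gap: 0.0004
grip_force: 1.8
```

>>> move_arm --increments '[{"translation": [0,0,0.03],"twist": [0,0,0]},{"translation": [0,0,0.03],"twist": [0,0,0]},{"translation": [0,0,0],"twist": [0,0,0]},{"translation": [0,0,0],"twist": [0,0,0]},{"translation": [0,0,0],"twist": [0,0,0]}]'

```text
clock: 12.33
position: [0.4731, 0.167, 0.0509]
eef_rot: [0.459, -3.107, 0.0]
contact_force: [-4.7, -1.3, 5.9]
finger_gap: -0.0
grip_force: 2.7
```

>>> move_arm --increments '[{"translation": [0,0,0.03],"twist": [0,0,0]},{"translation": [0,0,0.03],"twist": [0,0,0]},{"translation": [0,0,0],"twist": [0,0,0]},{"translation": [0,0,0],"twist": [0,0,0]}]'

```text
clock: 12.67
position: [0.4727, 0.1669, 0.0501]
eef_rot: [0.459, -3.106, 0.001]
contact_force: [-6.0, -1.9, 8.0]
finger_gap: 0.0
grip_force: 4.5
```

>>> move_arm --increments '[{"translation": [0,0,0.03],"twist": [0,0,0]},{"translation": [0,0,0.02],"twist": [0,0,0]},{"translation": [0,0,0],"twist": [0,0,0]},{"translation": [0,0,0],"twist": [0,0,0]},{"translation": [0,0,0],"twist": [0,0,0]}]'

```text
clock: 13.08
position: [0.4724, 0.1668, 0.0496]
eef_rot: [0.459, -3.105, 0.001]
contact_force: [-8.2, -1.6, 11.1]
finger_gap: -0.0001
grip_force: 6.4
```

>>> move_arm --increments '[{"translation": [0,0,-0.2],"twist": [0,0,0]},{"translation": [0,0,-0.5],"twist": [0,0,0]},{"translation": [0,0,-1],"twist": [0,0,0]},{"translation": [0,0,-1],"twist": [0,0,0]},{"translation": [0.4,-0.8,-1],"twist": [0,0,0]},{"translation": [0.8,-1,-1],"twist": [0,0,0]},{"translation": [0.8,-1,-0.5],"twist": [0,0,0]},{"translation": [0,0,0],"twist": [0,0,0]}]'

```text
clock: 13.75
position: [0.4529, 0.0994, 0.1563]
eef_rot: [-0.453, 3.102, -0.004]
contact_force: [0.4, -0.3, 0.1]
finger_gap: 0.0003
grip_force: 0.0
```

Run:
```python
from h import *
o=env.observe();print(tobox(o["position"])*1000,o["clock"])
c=cam("wrist");np.savez('wrist4.npz',**c)
p=c["pixels"].astype(int)
m=((p[...,2]-p[...,1]>40)&(p[...,2]>80)).astype(np.uint8)
C=np.array([320,240])
n,l,s,ce=cv2.connectedComponentsWithStats(m);print(s[1:][s[1:,4]>30])
for z in(.051,):
  for i in range(1,n):
    if s[i,4]>30:
      ys,xs=np.nonzero(l==i);X=np.array([tobox(fray(c,(x,y),z)) for x,y in zip(xs,ys)])*1000;print(cv2.minAreaRect(X[:,:2].astype(np.float32)))
a=cam("scene");np.savez('scene4.npz',**a)
cv2.imwrite('pics/v4.png',np.vstack([np.hstack([cv2.resize(c["pixels"],(400,300)),cv2.resize(a["pixels"][200:360,200:400],(400,300))]),cv2.resize(c["pixels"][240:420,240:560],(800,300))[:, :800]]))
```

```text
[ -50.2002959  -140.5990394   156.27179557] 13.75
[[  0  93  21  46 667]
 [387 288  17  30 410]]
((-161.14642333984375, -401.8852233886719), (28.149118423461914, 41.04806900024414), 86.33319091796875)
((1.222336769104004, -81.81982421875), (25.22873306274414, 12.232150077819824), 2.854917287826538)
```

View pics/v4.png

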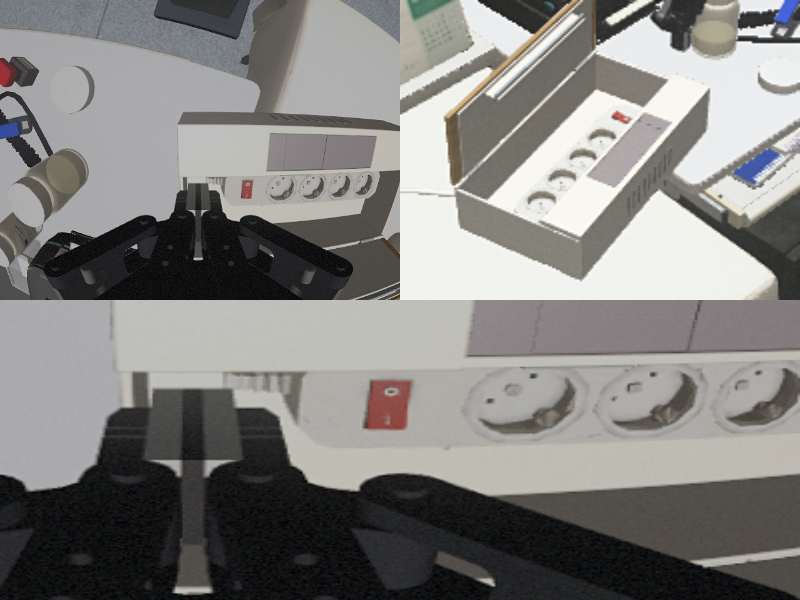

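The strip hasn't been dragged and the lid is upright. The rocker is at (388,403) in the lower panel, but its state isn't clear from the picture. The depth map should tell which half is up.

Run:
```python
from h import *
for f,(u0,u1,v0,v1) in (('wrist2.npz',(374,380,92,130)),('wrist4.npz',(384,408,284,322))):
  c=dict(np.load(f));K=c["mtx"];C=-c["R"].T@c["t"]
  L=[]
  for v in range(v0,v1):
    for u in range(u0,u1):
      p=c["pixels"][v,u].astype(int)
      if p[2]-p[1]<40: continue
      d=np.array([(u-K[0,2])/K[0,0],(v-K[1,2])/K[1,1]]);th=np.hypot(*d)
      r=np.r_[d/th*np.sin(th),np.cos(th)];X=(r*c["z_map"][v,u]/r[2])@c["R"]+C
      L.append(tobox(X)*1000)
  L=np.array(L);L=L[L[:,2]>0];print(f,len(L))
  for b in range(-14,18,2):
    k=(L[:,0]>=b)&(L[:,0]<b+2)
    if k.any():print(b,L[k,2].mean().round(1),L[k,2].std().round(1),L[k,1].mean().round(0))
```

```text
wrist2.npz 128
-10 53.1 0.4 -82.0
-8 52.4 1.0 -81.0
-6 51.9 0.5 -82.0
-4 52.2 0.0 -79.0
-2 51.0 0.4 -82.0
0 49.9 0.8 -82.0
2 49.6 0.8 -82.0
4 49.4 1.0 -82.0
6 49.1 0.8 -82.0
8 48.9 0.4 -82.0
10 49.1 1.1 -82.0
12 49.4 0.5 -82.0
14 49.2 0.5 -82.0
wrist4.npz 415
-12 49.5 0.8 -83.0
-10 49.1 0.5 -81.0
-8 49.0 0.7 -82.0
-6 49.0 0.7 -82.0
-4 49.2 0.8 -82.0
-2 48.8 0.5 -81.0
0 49.0 0.7 -82.0
2 49.5 0.7 -82.0
4 50.6 0.7 -82.0
6 51.2 0.7 -81.0
8 51.8 0.8 -82.0
10 52.7 0.6 -81.0
12 52.4 0.6 -81.0
```

The depth profile has mirrored: the near half is down at 49 mm and the far half is up at 52.5 mm, so the switch is fully on. Next I'll go over and behind the lid.

>>> move_arm --increments '[{"translation": [0,0,-1],"twist": [0,0,0]},{"translation": [0,0.2,-1],"twist": [0,0,0]},{"translation": [-0.5,0.6,-1],"twist": [0,0,0]},{"translation": [-0.9,0.8,-1],"twist": [0,0,0]},{"translation": [-1,0.8,-0.2],"twist": [0,0,0]},{"translation": [-1,0.8,0],"twist": [0,0,0]},{"translation": [-1,0.8,0],"twist": [0,0,0]},{"translation": [-1,0.8,0],"twist": [0,0,0]},{"translation": [-1,0.8,0],"twist": [0,0,0]},{"translation": [-1,0.8,0],"twist": [0,0,0]},{"translation": [-1,0.6,0],"twist": [0,0,0]},{"translation": [-0.3,0,0],"twist": [0,0,0]}]'

```text
clock: 14.85
position: [0.5784, 0.2903, 0.2335]
eef_rot: [0.465, -3.105, -0.002]
contact_force: [-0.6, -0.8, -0.8]
finger_gap: -0.0001
grip_force: 0.0
```

Run:
```python
from h import *
o=env.observe();print(tobox(o["position"])*1000,o["clock"])
R=Ro.from_rotvec(o["eef_rot"]).as_matrix();print((RB.T@R).round(3))
c=cam("scene");P=pts(c);X=(P-B)@RB
m=(c["z_map"]>0)&(X[...,0]>60)&(X[...,0]<110)&(X[...,1]>-.1)
m=(c["z_map"]>0)&(X[...,0]>.06)&(X[...,0]<.11)&(X[...,1]>.06)&(X[...,1]<.15)&(X[...,2]>.1)
Q=X[m]*1000
for z in range(100,210,20):
  k=abs(Q[:,2]-z)<6;print(z,k.sum(),np.percentile(Q[k,0],[5,50,95]).round(1) if k.any() else '')
```

```text
[124.96193569   6.06703312 233.48208091] 14.85
[[-1.    -0.005 -0.002]
 [-0.005  1.     0.001]
 [ 0.002  0.001 -1.   ]]
100 45 [83.  84.7 87.6]
120 84 [81.8 84.8 86.6]
140 91 [81.6 84.2 87.7]
160 85 [81.4 83.7 86.5]
180 76 [78.8 83.5 86.7]
200 136 [64.9 86.  91.6]
```

>>> move_arm --increments '[{"translation": [0,0,0.5],"twist": [0,0,0]},{"translation": [0,0,0.8],"twist": [0,0,0]},{"translation": [0,0,0.8],"twist": [0,0,0]},{"translation": [0,-0.2,0.7],"twist": [0,0,0]},{"translation": [0,0,0.3],"twist": [0,0,0]},{"translation": [0.3,0,0],"twist": [0,0,0]},{"translation": [0.2,0,0],"twist": [0,0,0]},{"translation": [0.1,0,0],"twist": [0,0,0]},{"translation": [0,0,0],"twist": [0,0,0]}]'

```text
clock: 15.65
position: [0.5672, 0.2791, 0.1763]
eef_rot: [-0.459, 3.105, 0.001]
contact_force: [-0.8, 0.9, 0.3]
finger_gap: -0.0002
grip_force: 0.0
```

Run:
```python
from h import *
p=tobox(env.observe()["position"])*1000;print(p)
th=np.radians(np.r_[86,83,np.arange(80,-1,-2.5)]);r=np.interp(th,[0,1.5],[113,94])
W=np.c_[86-r*np.cos(th)+7*np.sin(th)+11,79+r*np.sin(th)+7*np.cos(th)]
d=np.diff(np.vstack([[p[0],p[2]],W]),axis=0)
for t,w,q in zip(np.degrees(th),W,d):print(round(t,1),w.round(1),(-q/20).round(2))
```

```text
[111.00913843  -1.48832339 176.32766427]
86.0 [ 97.4 173.3] [0.68 0.15]
83.0 [ 92.4 173.8] [ 0.25 -0.03]
80.0 [ 87.3 174.1] [ 0.25 -0.01]
77.5 [ 83.1 174.1] [ 0.21 -0.  ]
75.0 [ 78.8 173.9] [0.21 0.01]
72.5 [ 74.5 173.6] [0.21 0.02]
70.0 [ 70.2 173. ] [0.21 0.03]
67.5 [ 65.9 172.3] [0.21 0.04]
65.0 [ 61.7 171.3] [0.21 0.05]
62.5 [ 57.4 170.2] [0.21 0.06]
60.0 [ 53.2 168.9] [0.21 0.07]
57.5 [ 49.  167.3] [0.21 0.08]
55.0 [ 44.9 165.6] [0.21 0.09]
52.5 [ 40.8 163.7] [0.2 0.1]
50.0 [ 36.8 161.6] [0.2  0.11]
47.5 [ 32.9 159.3] [0.2  0.11]
45.0 [ 29.1 156.8] [0.19 0.12]
42.5 [ 25.3 154.2] [0.19 0.13]
40.0 [ 21.7 151.3] [0.18 0.14]
37.5 [ 18.2 148.3] [0.18 0.15]
35.0 [ 14.8 145.1] [0.17 0.16]
32.5 [ 11.5 141.8] [0.16 0.17]
30.0 [  8.4 138.2] [0.16 0.18]
27.5 [  5.4 134.6] [0.15 0.18]
25.0 [  2.6 130.8] [0.14 0.19]
22.5 [-1.000e-01  1.268e+02] [0.13 0.2 ]
20.0 [ -2.6 122.7] [0.13 0.2 ]
17.5 [ -5.  118.5] [0.12 0.21]
15.0 [ -7.1 114.1] [0.11 0.22]
12.5 [ -9.1 109.7] [0.1  0.22]
10.0 [-10.9 105.1] [0.09 0.23]
7.5 [-12.5 100.5] [0.08 0.23]
5.0 [-13.9  95.7] [0.07 0.24]
2.5 [-15.   90.9] [0.06 0.24]
0.0 [-16.  86.] [0.05 0.24]
```

>>> move_arm --increments '[{"translation": [0.3,0,0.1],"twist": [0,0,0]},{"translation": [0.3,0,0.02],"twist": [0,0,0]},{"translation": [0.25,0,0],"twist": [0,0,0]},{"translation": [0.25,0,0],"twist": [0,0,0]},{"translation": [0.25,0,0],"twist": [0,0,0]},{"translation": [0.21,0,0.01],"twist": [0,0,0]},{"translation": [0.21,0,0.02],"twist": [0,0,0]}]'

```text
clock: 16.23
position: [0.533, 0.2686, 0.1714]
eef_rot: [-0.459, 3.108, -0.0]
contact_force: [1.4, 0.7, -0.6]
finger_gap: 0.0001
grip_force: 0.6
```

>>> move_arm --increments '[{"translation": [0.21,0,0.03],"twist": [0,0,0]},{"translation": [0.21,0,0.04],"twist": [0,0,0]},{"translation": [0.21,0,0.05],"twist": [0,0,0]},{"translation": [0.21,0,0.06],"twist": [0,0,0]},{"translation": [0.21,0,0.07],"twist": [0,0,0]},{"translation": [0.21,0,0.08],"twist": [0,0,0]},{"translation": [0.21,0,0.09],"twist": [0,0,0]},{"translation": [0.2,0,0.1],"twist": [0,0,0]}]'

```text
clock: 16.9
position: [0.5011, 0.259, 0.161]
eef_rot: [-0.459, 3.108, -0.0]
contact_force: [1.1, 1.2, 0.1]
finger_gap: 0.0001
grip_force: 0.7
```

Run:
```python
from h import *
p=tobox(env.observe()["position"])*1000;print(p)
```

```text
[ 41.92889031  -1.65356124 161.00731768]
```

It's in contact and following the arc, so I'll continue.

>>> move_arm --increments '[{"translation": [0.24,0,0.05],"twist": [0,0,0]},{"translation": [0.22,0,0.09],"twist": [0,0,0]},{"translation": [0.2,0,0.11],"twist": [0,0,0]},{"translation": [0.19,0,0.13],"twist": [0,0,0]},{"translation": [0.18,0,0.14],"twist": [0,0,0]},{"translation": [0.18,0,0.15],"twist": [0,0,0]},{"translation": [0.17,0,0.16],"twist": [0,0,0]},{"translation": [0.16,0,0.17],"twist": [0,0,0]},{"translation": [0.16,0,0.18],"twist": [0,0,0]},{"translation": [0.15,0,0.18],"twist": [0,0,0]}]'

```text
clock: 17.73
position: [0.4657, 0.2483, 0.1336]
eef_rot: [-0.459, 3.108, -0.0]
contact_force: [2.2, 0.0, 0.6]
finger_gap: -0.0001
grip_force: 0.8
```

>>> move_arm --increments '[{"translation": [0.14,0,0.19],"twist": [0,0,0]},{"translation": [0.13,0,0.2],"twist": [0,0,0]},{"translation": [0.13,0,0.2],"twist": [0,0,0]},{"translation": [0.12,0,0.21],"twist": [0,0,0]},{"translation": [0.11,0,0.22],"twist": [0,0,0]}]'

```text
clock: 18.15
position: [0.4538, 0.2447, 0.1132]
eef_rot: [-0.459, 3.108, -0.0]
contact_force: [1.5, -0.6, 1.5]
finger_gap: -0.0001
grip_force: 0.9
```

Run:
```python
from h import *
p=tobox(env.observe()["position"])*1000;print(p)
```

```text
[ -7.50399641  -1.68372039 113.19185452]
```

>>> move_arm --increments '[{"translation": [0.08,0,0.2],"twist": [0,0,0]},{"translation": [0.08,0,0.2],"twist": [0,0,0]},{"translation": [0.06,0,0.15],"twist": [0,0,0]},{"translation": [0.04,0,0.12],"twist": [0,0,0]},{"translation": [0.03,0,0.12],"twist": [0,0,0]},{"translation": [0.03,0,0.12],"twist": [0,0,0]},{"translation": [0.02,0,0.1],"twist": [0,0,0]},{"translation": [0.02,0,0.1],"twist": [0,0,0]},{"translation": [0,0,0.1],"twist": [0,0,0]}]'

```text
clock: 18.9
position: [0.4481, 0.243, 0.0903]
eef_rot: [-0.458, 3.105, 0.001]
contact_force: [2.3, 0.9, 3.1]
finger_gap: 0.0
grip_force: 1.7
```

>>> move_arm --increments '[{"translation": [0,0,0.08],"twist": [0,0,0]},{"translation": [0,0,0.08],"twist": [0,0,0]},{"translation": [0,0,0.04],"twist": [0,0,0]},{"translation": [0,0,0],"twist": [0,0,0]}]'

```text
clock: 19.23
position: [0.4462, 0.2424, 0.0843]
eef_rot: [0.459, -3.105, 0.001]
contact_force: [1.4, 0.7, 2.1]
finger_gap: -0.0003
grip_force: 0.8
```

>>> move_arm --increments '[{"translation": [0,0,0.04],"twist": [0,0,0]},{"translation": [0,0,0.04],"twist": [0,0,0]},{"translation": [0,0,0],"twist": [0,0,0]},{"translation": [0,0,0],"twist": [0,0,0]}]'

```text
clock: 19.57
position: [0.4462, 0.2424, 0.0831]
eef_rot: [0.459, -3.106, 0.001]
contact_force: [-1.3, -0.8, 2.2]
finger_gap: -0.0001
grip_force: 0.9
```

>>> move_arm --increments '[{"translation": [0,0,-0.1],"twist": [0,0,0]},{"translation": [0,0,-0.2],"twist": [0,0,0]},{"translation": [0,0,-0.5],"twist": [0,0,0]},{"translation": [0,0,-1],"twist": [0,0,0]},{"translation": [0,0,-1],"twist": [0,0,0]},{"translation": [0.5,0,-1],"twist": [0,0,0]},{"translation": [1,0,-1],"twist": [0,0,0]},{"translation": [1,0,-1],"twist": [0,0,0]},{"translation": [1,0,-1],"twist": [0,0,0]},{"translation": [1,0,-0.5],"twist": [0,0,0]},{"translation": [0,0,0],"twist": [0,0,0]},{"translation": [0,0,0],"twist": [0,0,0]}]'

```text
clock: 20.57
position: [0.3611, 0.2169, 0.2314]
eef_rot: [-0.459, 3.104, 0.001]
contact_force: [-0.1, 0.0, 0.1]
finger_gap: -0.0001
grip_force: 0.0
```

Run:
```python
from h import *
o=env.observe();print(tobox(o["position"])*1000,o["clock"])
c=cam("scene");X=((pts(c)-B)@RB)*1000
for x in(-25,-10,20,50,75):
  k=(c["z_map"]>0)&(abs(X[...,0]-x)<4)&(X[...,1]>70)&(X[...,1]<150)&(X[...,2]>20)&(X[...,2]<230);print(x,k.sum(),np.median(X[k][:,2]).round(1))
cv2.imwrite('pics/end.png',c["pixels"])
```

```text
[-104.28518829   -1.64762481  231.4059378 ] 20.5667
-25 84 86.4
-10 91 86.8
20 89 86.1
50 83 86.4
75 71 86.3
```

View pics/end.png

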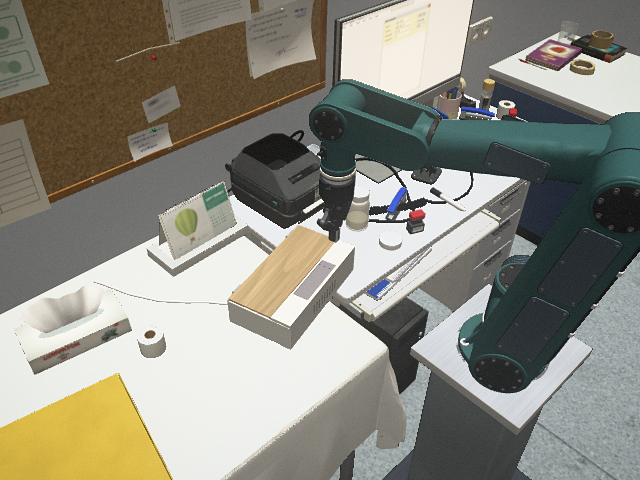

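The lid, around (290,270), is flat at 86 mm along its whole depth. It stays down with the arm clear, and the visible objects are where they started.

```bash
python3 -c "
from bench import env
print(env.close_job())"
```

```text
the job is handed in; nothing more can be done
None
```

I pressed the concealed catch so the lid sprang open, switched the power strip on, then pushed the lid shut until it latched and stayed down by itself; the job is handed in at about 21 s on the robot's clock, and no result came back.

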